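Assemble the miniature soil compaction mould

ROBOT

A 7-joint arm with a two-finger parallel gripper is mounted at the origin on the work surface. World frame = base frame: x ahead of the robot, y to its left, z up, the work surface at z = 0. Lengths are in m, angles in rad, forces in N, time in s.
With the tool pointing down it reaches from about 0.425 to 0.825 m from the base axis. Payload 3.6 kg.
Tool frame: the origin (TCP) lies midway between the tips of the shut fingers; the grasp point (between the pads) lies 19 mm behind it (env.grasp_offset is the distance from the TCP to the grasp point, in m); z points along the fingers, y is the line along which they close (so a half turn about z gives the same grasp; the last joint's range is limited). The gripper opens to 85 mm and grips with 20 to 120 N. Pads are 22 mm wide; open, the fingers measure 114 mm over their backs; the gripper's body (76 mm by 85 mm) begins 54 mm behind the grasp point. The pads swing forward as they close: fully open they stand 13 mm farther back than shut.
Start: joints at [-1.355, 0.615, -0.013, 1.423, 0.008, 1.103, -0.04], TCP at [0.156, 0.631, 0.231] pointing down, gripper open.
Joint ranges: [-3.12, 3.12], [-0.3, 2.06], [-1.34, 1.32], [0.26, 2.42], [-1.36, 4.5], [0.01, 1.98], [-2.84, 2.84]. Speed limits (rad/s): [2.79, 2.79, 3.14, 3.14, 3.14, 3.14, 3.14].

INTERFACE

Orientations are given as a 3x3 rotation matrix whose columns are the frame's x, y, z axes.
In Python, from station import read_state, viewer, ticket, env gives the robot as it stands.
- The arm moves only by the shell command python3 -m jog 'ROWS' [FORCE]. ROWS is JSON, a list of rows, each a list of 5 numbers: the shift along the world's x, y, z in mm, then the turn about the world's z in degrees, then the closure, from -1 (fully open) to 1 (shut). In form: [[x, y, z, turn, fingers], ...]. A call has 1 to 8 rows; each row shifts and turns the commanded pose from where the row before left it; what a row does not reach is not made up. A row lasts 1/8 s, in which the tool goes at most 62.5 mm and 10.7 degrees, less where a joint would pass 70% of its speed; a pose out of reach is approached as far as the arm can. A call is refused whole if a number of a shift passes 62.5 or a number of a turn 10.7, either way. A call with a gripper value outside its range is refused whole. The fingers move at their own pace and stop on an object; FORCE is the grip in N (left out, the last holds). Time passes only in rows, so rows that do not move let the fingers close. It gives the time, the measured TCP pose, the force, the opening and the grip force at its end, in the units of the state.
- read_state(): the state, without advancing time (a new reading comes with each control period).
- viewer.read_camera(name): name is "scene" or "top"; returns the picture (480x640x3 uint8, red, green, blue); there is no depth.
- viewer.camera_info(name): a dict with "fovy" (degrees; the focal length in pixels is half the picture's height over the tangent of half this angle, whatever the lens; pixels are square), "cx", "cy" (the principal point, pixels), "R" (3x3) and "t" (3): a world point X has camera coordinates R X + t. Camera axes: x right, y down, z forward; pixel columns grow to the right and rows downward; lengths in m; the calibration is good to about 2 mm. A picture is of the moment at which its call begins. camera_info takes no time and is no camera call.
- ticket.job_done(): hands the job in; it is judged then, once.
The state is a dict: "t": time; "joints": joint angles; "joint_vel": joint speeds; "effort": joint torques, N m; "tool_pos": TCP position; "eef_rot": TCP orientation; "wrist_force": force on the tool from outside, world axes, zero at the start; "torque": the same for the moment, N m; "width": finger opening in m; "grip_force": force on a finger pad.
Only numpy, scipy, OpenCV 4.12 (cv2) and the standard library are available. Lean on these libraries where they do the work, as an engineer would, in place of code of your own. Each camera call takes 0.05 s, during which the arm holds its last target. There are 200 camera calls.

TASK

Build up the small soil compaction mould for the next specimen: stand the mould body on the base plate and the extension collar on top of the body, and lock each joint like a bayonet by turning the upper part clockwise (seen from above) until its two ears are fully home under the claws, against the stops. Leave both parts upright and locked, and leave the other things on the bench where they are.

Things in the scene. Friction and masses are not known exactly. Their poses are not given: they have to be found in the camera images.
- base: Fixed. Steel plate 120 x 120 x 10 mm bolted on a concrete block 160 x 160 x 30 mm. Origin at the centre of the block's underside on the bench, z up. In mid-plate a round socket: raised rim 4 mm high, 55 mm outside, inside a cone of 48 mm at the mouth and 44 mm at the floor. A hooked claw on each side of it, at +x and -x. Bolt heads 6 mm high near the corners.
- base_seat (a point): Centre of the base socket's floor (the plate's top, 40 mm above the bench); axes as the base's. The mould body's origin belongs here, its x axis along the base's x, either way round.
- base_claw (a point): Foot of the +x claw, 38.5 mm from the axis; axes as the base's (the -x claw is the same, half a turn round). Claw: 31 to 46 mm from the axis, 23 mm crosswise, 18.5 mm high; outer post, roof with underside 13.5 mm up. Open on the counter-clockwise side, shut by a stop on the clockwise side: ears enter only by turning clockwise seen from above, and stop on the x axis.
- mould: Loose steel mould body, 0.5 to 0.8 kg, upright thick cylinder 52 mm outside, bore 33 mm. Origin: centre of its foot, z up. Foot spigot 42 mm dia, 5 mm long. Rim at 76 mm; in the top a socket like the base's, with two claws like the base's at +x and -x. Bare cylinder from 11 to 63 mm: grip it across y, between the claws. Claw tops 90.5 mm, outer faces 46 mm from the axis.
- mould_ear (a point): Tip of the mould body's +x ear, 37.5 mm from the axis, 8 mm above the foot; axes as the body's; the other ear is opposite. Ears are flat, 6 mm thick, 14 mm wide. Set down with the ears 40 to 130 degrees counter-clockwise of the claws they go freely to the bottom; then turn clockwise. No spring or click: it turns freely and stops hard; 2.5 mm play in height under the roofs.
- mould_seat (a point): Centre of the socket floor in the mould body's top, 72 mm above its foot; axes as the mould body's. The collar's origin belongs here, its x axis along the body's x, either way round. The claws beside it stand on lugs that begin 63 mm above the body's foot; their tops are 18.5 mm above this floor.
- collar: Loose steel extension collar, 0.35 to 0.55 kg, upright plain cylinder without claws, 52 mm outside, 60 mm high, bore 33 mm. Origin: centre of its foot, z up. Foot spigot 42 mm dia, 5 mm long. It locks in the mould body's claws just as the body does in the base's; grip it with the fingers' tips above the claws (over 19 mm above its foot) while turning.
- collar_ear (a point): Tip of the collar's +x ear, 37.5 mm from the axis, 8 mm above the foot; axes as the collar's; the other ear is opposite. Same ears as the mould body's. A mould body locked before is kept from turning clockwise by the base's stops.
- tin_a: Bystander, to be left alone (sizes in mm): lidded aluminium moisture tin, 63 dia x 38 high.
- tin_b: Bystander, to be left alone (sizes in mm): a second such moisture tin.
- tamper: Bystander, to be left alone (sizes in mm): wooden-handled tamper lying on its side, 197 long, 25 dia.
- tube: Bystander, to be left alone (sizes in mm): plain thin-walled sampling tube standing upright, 42 dia x 100 high, no ears.
- dolly: Bystander, to be left alone (sizes in mm): small steel extruding dolly, waisted, 32 dia x 66 high.
- brush: Bystander, to be left alone (sizes in mm): wooden bench brush, lying.
- straightedge: Bystander, to be left alone (sizes in mm): flat steel straightedge 250 x 30 x 5, lying.
Mind the look-alikes: they are no part of the job. What is shaped like the collar but blue, green or orange is not meant.

How it is judged:
At the end, for the whole second after the job is handed in: The mould body stands in the base socket and the collar in the body's socket, each within 4 mm of centre, foot within 2.5 mm of the socket floor, upright within 0.04 rad, its ears within 0.15 rad of the claws' line (fully home under the claws), released and at rest (horizontal distance between mould and base_seat below 0.004 m and z of mould in the frame of base_seat below 0.0025 m and angle between each of mould, collar's own z axis and vertical below 0.04 rad and angle between the x axis of mould and the x axis of base, either way round below 0.15 rad and linear speed of each of mould, collar below 0.01 m/s and angular speed of each of mould, collar below 0.05 rad/s and horizontal distance between collar and mould_seat below 0.004 m and z of collar in the frame of mould_seat below 0.0025 m and angle between the x axis of collar and the x axis of mould, either way round below 0.15 rad); the robot touches nothing.
It fails at once if another thing on the bench is pushed more than 40 mm from its place (distance of any of tin_a, tin_b, tamper, tube, dolly, brush, straightedge from where it was at the start of the episode above 0.04 m).
It also fails if it takes over 59 s, if anything falls off the work surface, if the arm or the gripper's body presses on something with over 40 N, if the wrist force passes 120 N, or if a joint passes its speed limit or range.

## Working session

There is one attempt and no reset: what is moved stays moved. The work goes in short steps, Python scripts to look and compute and a shell command to move; the robot and the scene stay as the last step left them, time stands still between calls to the robot, and variables do not carry over. Pictures are saved under pics/ and viewed, at most 10 in all, crops included, and the job is handed in when it is done.

```bash
ls; mkdir -p pics; python3 - <<'E'
from station import read_state, viewer, env
import cv2,numpy as np
s=read_state();print(s['t'],s['tool_pos'],s['eef_rot'],s['width'],env.grasp_offset)
for n in("scene","top"):
    im=viewer.read_camera(n);cv2.imwrite(f"pics/{n}0.png",im[:,:,::-1]);np.save(f"/tmp/{n}0.npy",im)
    c=viewer.camera_info(n);print(n,{k:np.round(v,4).tolist() for k,v in c.items()}, (-np.array(c['R']).T@c['t']).round(3))
E
```

```text
pics
0.0 [0.15603593 0.63019544 0.23012816] [[-9.70704451e-01  2.40275889e-01 -6.04773803e-04]
 [ 2.40276650e-01  9.70701195e-01 -2.51434059e-03]
 [-1.70807696e-05 -2.58599463e-03 -9.99996656e-01]] 0.08519088903429019 0.0187
scene {'fovy': 55.6358, 'cx': 320.1271, 'cy': 242.2747, 'R': [[0.7843, 0.6204, 0.0012], [0.4753, -0.5995, -0.644], [-0.3988, 0.5056, -0.765]], 't': [-0.4551, -0.1961, 1.4013]} [ 1.009 -0.544  0.946]
top {'fovy': 43.5843, 'cx': 308.836, 'cy': 239.9812, 'R': [[-0.0058, -1.0, 0.0071], [-0.9803, 0.0043, -0.1973], [0.1973, -0.0081, -0.9803]], 't': [-0.0004, 0.5569, 1.3434]} [0.281 0.008 1.427]
```

View pics/scene0.png

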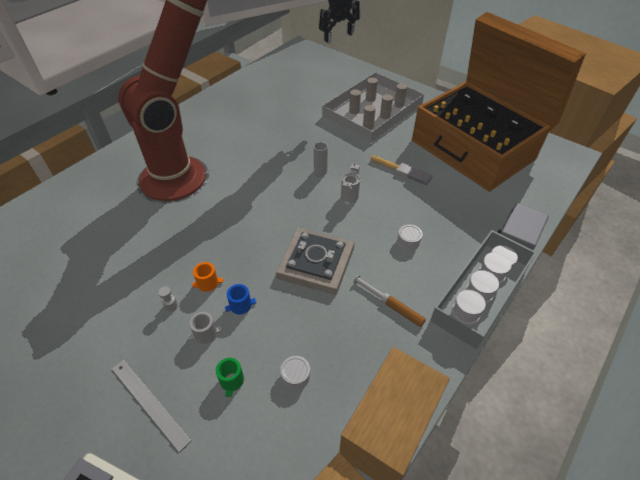

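View pics/top0.png

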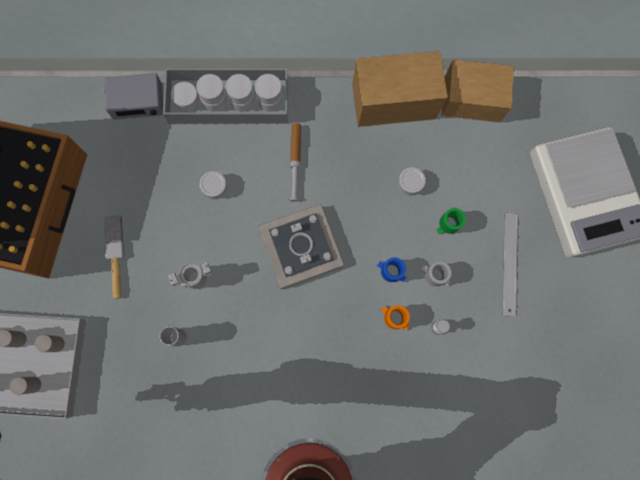

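Candidates: the mould body is at top (191,275) / scene (350,187), and the look-alike for it is the tube at top (170,337). The collar is the grey one at top (438,273) / scene (203,327). Its look-alikes are blue (394,269), green (452,221), orange (397,317), and the dolly (441,327). The base is at top (301,245). I'll check these in one close crop.

```bash
python3 - <<'E'
import cv2,numpy as np
t=cv2.imread("pics/top0.png");s=cv2.imread("pics/scene0.png")
def c(im,x,y,w=33,h=37): return cv2.resize(im[y-h:y+h,x-w:x+w],(264,296),interpolation=cv2.INTER_CUBIC)
a=np.hstack([c(t,191,273),c(t,438,272),c(t,301,245,46,52)])
b=np.hstack([c(s,350,187),c(s,205,327),c(s,316,258,46,52)])
cv2.imwrite("pics/crop0.png",np.vstack([a,b]))
E
```

```text
(no output)
```

View pics/crop0.png

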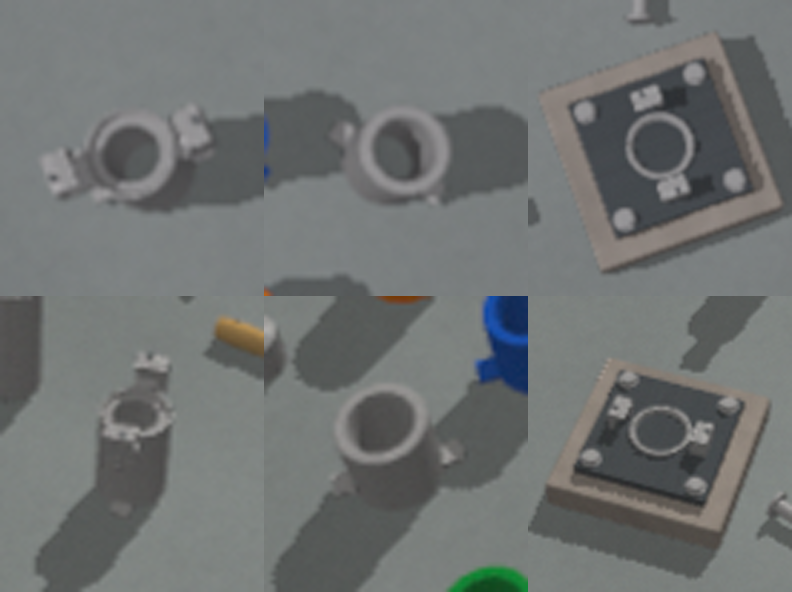

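The crops confirm the choice. The mould has claws at top (173.5,278.5) and (206,268.5). The grey collar has ears at top (425,268) and (448,284.5), and in scene at (192,336.5) and (219,330). The base claws are at top (296.5,227) and (305.5,259). Now I'll measure.

```bash
cat > h.py <<'E'
import cv2,numpy as np
from station import viewer,read_state
CI={n:viewer.camera_info(n) for n in("scene","top")}
def cast(n,px,z):
    c=CI[n];R=np.array(c['R']);t=np.array(c['t']);f=240/np.tan(np.radians(c['fovy']/2))
    px=np.atleast_2d(px).astype(float)
    d=np.c_[(px[:,0]-c['cx'])/f,(px[:,1]-c['cy'])/f,np.ones(len(px))]@R
    o=-R.T@t
    return (o+d*((z-o[2])/d[:,2])[:,None])[:,:2]
def proj(n,X):
    c=CI[n];f=240/np.tan(np.radians(c['fovy']/2));p=np.atleast_2d(X)@np.array(c['R']).T+c['t']
    return np.c_[c['cx']+f*p[:,0]/p[:,2],c['cy']+f*p[:,1]/p[:,2]]
def blobs(im,x,y,w,h,lo,hi=256,amin=12):
    g=im[y-h:y+h,x-w:x+w].astype(int).mean(2)
    n,l,st,ce=cv2.connectedComponentsWithStats(((g>=lo)&(g<hi)).astype(np.uint8),connectivity=4)
    return [((ce[i]+[x-w,y-h]).round(1).tolist(),int(st[i,4]),st[i,2:4].tolist(),l==i) for i in range(1,n) if st[i,4]>=amin]
E
python3 - <<'E'
from h import *
I={n:np.load(f"/tmp/{n}0.npy") for n in CI}
roi={"mould":{"top":(191,273),"scene":(350,187)},"collar":{"top":(438,272),"scene":(205,327)},"base":{"top":(301,245),"scene":(316,258)}}
for o,r in roi.items():
  for n,(x,y) in r.items():
    w,h=(46,50) if o=="base" else (28,28)
    g=I[n][y-h:y+h,x-w:x+w].mean(2);print(o,n,'pct',np.percentile(g,[2,20,50,80,95,99]).round())
    for lo in(135,150,165,180):
        print(lo,[b[:3] for b in blobs(I[n],x,y,w,h,lo)])
# plate
for n,(x,y) in roi["base"].items():
    w,h=46,50
    g=I[n][y-h:y+h,x-w:x+w].mean(2).astype(np.uint8)
    m=(g<85).astype(np.uint8);m=cv2.morphologyEx(m,cv2.MORPH_OPEN,np.ones((3,3)))
    cs,_=cv2.findContours(m,cv2.RETR_EXTERNAL,cv2.CHAIN_APPROX_NONE)
    for c in cs:
        if cv2.contourArea(c)>400:
            P=cast(n,cv2.convexHull(c)[:,0]+[x-w,y-h],.04)*1000
            print(n,cv2.minAreaRect(P.astype(np.float32)))
E
```

```text
mould top pct [ 78. 109. 126. 128. 141. 149.]
135 [([204.9, 267.4], 53, [9, 11]), ([194.7, 272.3], 99, [17, 21]), ([171.9, 278.1], 58, [9, 12])]
150 []
165 []
180 []
mould scene pct [ 79.  89. 127. 130. 132. 146.]
135 [([354.5, 166.2], 24, [9, 5]), ([345.6, 182.0], 30, [10, 9]), ([355.9, 181.9], 14, [8, 6])]
150 []
165 []
180 []
collar top pct [ 84.  90. 125. 128. 131. 144.]
135 [([439.3, 271.7], 131, [22, 21])]
150 []
165 []
180 []
collar scene pct [ 71.  86. 104. 126. 129. 143.]
135 [([201.1, 320.5], 107, [23, 19])]
150 []
165 []
180 []
base top pct [ 65.  78. 124. 128. 133. 148.]
135 [([292.4, 196.6], 17, [5, 4]), ([291.2, 217.7], 19, [7, 6]), ([312.2, 218.2], 26, [6, 6]), ([295.9, 226.9], 45, [10, 8]), ([274.0, 231.5], 24, [5, 6]), ([326.4, 255.5], 28, [6, 6]), ([304.6, 258.2], 47, [11, 8]), ([287.6, 269.6], 29, [6, 6]), ([319.4, 269.9], 16, [5, 6])]
150 []
165 []
180 []
base scene pct [ 59.  84. 125. 130. 133. 144.]
135 [([296.2, 234.3], 15, [5, 5]), ([339.7, 242.7], 15, [6, 4]), ([302.2, 244.7], 30, [7, 7]), ([347.3, 250.3], 22, [5, 6]), ([286.7, 254.4], 14, [4, 7]), ([329.2, 254.0], 37, [9, 7]), ([341.6, 262.9], 55, [8, 13]), ([291.3, 261.5], 13, [5, 4]), ([328.0, 271.3], 14, [5, 4])]
150 []
165 []
180 []
top ((549.0458984375, 14.344161987304688), (120.79183197021484, 120.09199523925781), 19.567325592041016)
scene ((553.88134765625, 14.542366027832031), (120.09475708007812, 125.9304428100586), 20.091312408447266)
```

```bash
python3 - <<'E'
from h import *
def pr(k,a,b,n,z):
    A,B=cast(n,[a,b],z)*1000;d=A-B;print(k,n,'mid',((A+B)/2).round(1),'dist',np.hypot(*d).round(1),'yaw',np.degrees(np.arctan2(d[1],d[0])).round(1)%180)
pr('base','',"top",0) if 0 else None
pr('base',(295.9,226.9),(304.6,258.2),'top',.0585)
pr('base',(302.2,244.7),(341.6,262.9),'scene',.0585)
pr('base bolts',(312.2,218.2),(287.6,269.6),'top',.046)
pr('base bolts',(274,231.5),(326.4,255.5),'top',.046)
pr('base bolts',(339.7+5,246.5),(291.3,261.5),'scene',.046)
pr('mould',(204.9,267.4),(171.9,278.1),'top',.0905)
pr('mould',(354.5,166.2),(345.6,182),'scene',.0905)
pr('collar ear',(424.75,268),(447.75,284.5),'top',.010)
pr('collar ear',(191.75,336.5),(219,329.75),'scene',.010)
print('collar',cast('top',(439.3,271.7),.06)*1000,cast('scene',(201.1,320.5),.06)*1000)
# ring edges: silhouette of rims
I={n:np.load(f"/tmp/{n}0.npy") for n in CI}
for n,(x,y) in {"top":(438,272),"scene":(203,322)}.items():
    for b in blobs(I[n],x,y,26,22,134,amin=60):
        c,_=cv2.findContours(b[3].astype(np.uint8),cv2.RETR_EXTERNAL,cv2.CHAIN_APPROX_NONE)
        P=cast(n,c[0][:,0]+[x-26,y-22],.06)*1000
        print(n,cv2.minEnclosingCircle(P.astype(np.float32)), cv2.fitEllipse(cv2.convexHull(P.astype(np.float32))))
# mould bore: dark interior in ring
for n in CI: print(n,proj(n,[[.5,.25,.0]]))
E
```

```text
base top mid [550.5  16.8] dist 76.8 yaw 15.1
base scene mid [572.   16.1] dist 114.2 yaw 7.800000000000011
base bolts top mid [550.   17.4] dist 135.5 yaw 154.7
base bolts top mid [550.6  17.2] dist 135.6 yaw 64.7
base bolts scene mid [560.   18.3] dist 143.6 yaw 58.2
mould top mid [476.1 267.6] dist 76.9 yaw 108.1
mould scene mid [473.  271.5] dist 72.2 yaw 105.6
collar ear top mid [ 476.6 -306.6] dist 66.3 yaw 53.0
collar ear scene mid [ 483.6 -303.4] dist 62.4 yaw 54.599999999999994
collar [[ 480.16201423 -303.05880973]] [[ 480.58412879 -300.79597963]]
top ((479.8098449707031, -302.9449768066406), 25.031696319580078) ((479.8748474121094, -303.18145751953125), (47.976898193359375, 49.460777282714844), 12.695006370544434)
scene ((480.9796447753906, -301.47235107421875), 24.88532066345215) ((480.8114318847656, -301.6011047363281), (47.43281936645508, 49.10199737548828), 152.4327392578125)
scene [[351.68563866 205.17040965]]
top [[203.25311867 268.23855845]]
```

```bash
python3 - <<'E'
from h import *
print('base scene',cast('scene',[(316.5,253.5),(316,253.3)],.046)*1000)
print('mould ring scene',cast('scene',[(351,178.75)],.076)*1000,'top',cast('top',[(191.3,274.5)],.076)*1000)
I={n:np.load(f"/tmp/{n}0.npy") for n in CI}
for lo in (95,105,115,125): print(lo,[b[:3] for b in blobs(I['top'],301,243,20,22,lo)])
E
```

```text
base scene [[555.50612945  16.39156403]
 [554.1071864   16.11124013]]
mould ring scene [[477.82123997 270.39418022]] top [[474.11719393 263.75459265]]
95 [([284.6, 222.1], 29, [11, 4]), ([295.8, 226.9], 76, [12, 9]), ([302.0, 247.6], 270, [24, 32])]
105 [([284.6, 222.0], 27, [11, 4]), ([295.8, 227.0], 70, [11, 9]), ([302.2, 248.0], 229, [24, 30])]
115 [([284.2, 221.9], 23, [10, 4]), ([295.7, 227.0], 63, [10, 9]), ([302.3, 248.5], 196, [23, 30])]
125 [([283.7, 221.7], 17, [8, 3]), ([295.7, 227.1], 56, [10, 9]), ([306.0, 240.3], 57, [18, 21]), ([302.1, 256.2], 85, [21, 18])]
```

```bash
python3 -m jog '[[40,-45,0,-7,-1],[40,-45,0,-7,-1],[40,-45,0,-7,-1],[40,-45,0,-7,-1],[40,-45,0,-7,-1],[40,-45,0,-7,-1],[40,-45,0,-7,-1],[40,-47.5,0,-7,-1]]' 60; python3 -m jog '[[0,0,-40,0,-1],[0,0,0,0,-1]]'
python3 - <<'E'
from h import *
s=read_state();print(s['t'],s['tool_pos'].round(4) if hasattr(s['tool_pos'],'round') else s['tool_pos'],np.degrees(np.arctan2(s['eef_rot'][1][1],s['eef_rot'][0][1])),s['wrist_force'])
E
```

```text
t: 1.1
tool_pos: [0.477, 0.2671, 0.2311]
eef_rot: [[-0.341, 0.94, -0.0], [0.94, 0.341, 0.0], [0.0, -0.0, -1.0]]
wrist_force: [0.9, 1.6, 0.1]
width: 0.0854
grip_force: 0.0
t: 1.35
tool_pos: [0.474, 0.2671, 0.1886]
eef_rot: [[-0.343, 0.939, -0.007], [0.94, 0.343, -0.004], [-0.001, -0.008, -1.0]]
wrist_force: [0.5, -0.1, -0.3]
width: 0.0852
grip_force: 0.0
1.35 [0.474  0.2671 0.1886] 20.030588851633514 [ 0.45294857 -0.10456465 -0.34801294]
```

```bash
python3 -m jog '[[0,0,-55,0,-1],[0,0,-55,0,-1],[0,0,-40,0,-1],[0,0,-16,0,-1],[0,0,0,0,-1]]'; python3 -m jog '[[0,0,0,0,1],[0,0,0,0,1],[0,0,0,0,1],[0,0,0,0,1],[0,0,0,0,1],[0,0,0,0,1]]' 70
```

```text
t: 1.98
tool_pos: [0.4761, 0.2693, 0.0255]
eef_rot: [[-0.345, 0.939, -0.001], [0.939, 0.345, 0.0], [0.001, -0.0, -1.0]]
wrist_force: [0.0, 0.1, 1.1]
width: 0.0852
grip_force: 0.0
t: 2.72
tool_pos: [0.4769, 0.269, 0.0274]
eef_rot: [[-0.344, 0.939, 0.002], [0.939, 0.344, 0.002], [0.001, 0.002, -1.0]]
wrist_force: [-1.5, 0.3, 6.3]
width: 0.0511
grip_force: 71.8
```

```bash
python3 -m jog '[[0,0,25,0,1],[0,0,35,0,1],[0,0,30,0,1],[15,-50,0,0,1],[15,-50,0,0,1],[15,-50,0,0,1],[15,-50,0,0,1],[15,-52,0,0,1]]'; python3 -m jog '[[0,0,0,0,1],[0,0,0,0,1]]'
python3 - <<'E'
from h import *
I={n:viewer.read_camera(n) for n in CI}
for n in I: np.save(f"/tmp/{n}1.npy",I[n])
def c(im,x,y,w=50,h=75): return cv2.resize(im[y-h:y+h,x-w:x+w,::-1],(400,600),interpolation=cv2.INTER_CUBIC)
cv2.imwrite("pics/hold1.png",np.hstack([c(I['top'],302,230),c(I['scene'],318,230)]))
E
```

```text
t: 3.72
tool_pos: [0.5506, 0.0152, 0.1151]
eef_rot: [[-0.344, 0.939, -0.002], [0.939, 0.344, 0.0], [0.001, -0.001, -1.0]]
wrist_force: [-0.4, 0.8, -6.2]
width: 0.051
grip_force: 74.9
t: 3.98
tool_pos: [0.5501, 0.0165, 0.1149]
eef_rot: [[-0.342, 0.94, -0.002], [0.94, 0.342, 0.001], [0.002, -0.002, -1.0]]
wrist_force: [0.3, 2.0, -5.4]
width: 0.051
grip_force: 74.9
```

View pics/hold1.png

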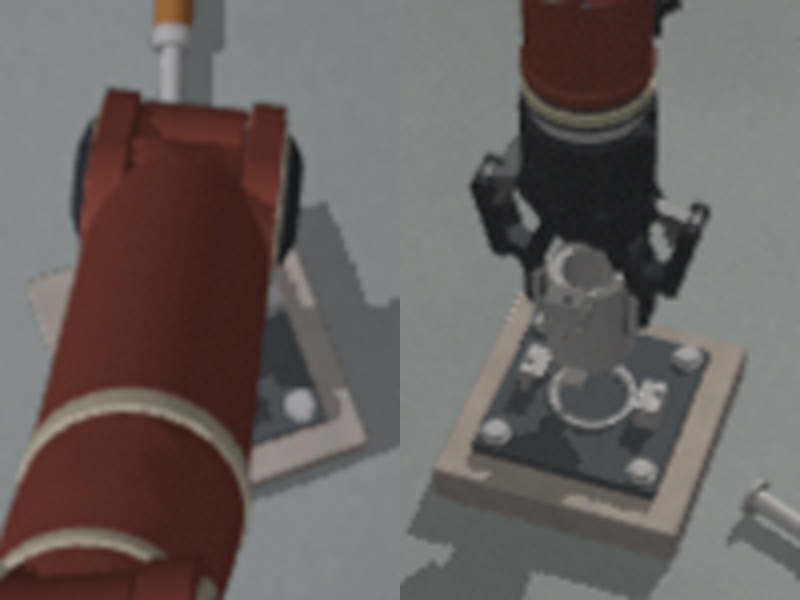

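```bash
python3 - <<'E'
from h import *
I=np.load("/tmp/scene1.npy")
g=I.mean(2)
print('ring z44',cast('scene',[(316,253.75)],.044)*1000)
print('pred foot/rim/base for tcp xy', proj('scene',[[.5501,.0165,.0875],[.5501,.0165,.1635],[.5515,.0168,.044]]).round(1))
# ring ellipse: bright blobs of socket rim, front half
for b in blobs(I,316,255,14,14,118,amin=15): print(b[:3])
print(g[236:266:1,300:334].astype(int)[::2])
E
```

```text
ring z44 [[554.01148258  16.21243902]]
pred foot/rim/base for tcp xy [[314.7 241.9]
 [314.5 221. ]
 [315.4 253.1]]
([303.0, 244.5], 22, [4, 8])
([326.2, 252.8], 45, [8, 12])
([306.7, 251.5], 15, [3, 9])
[[ 89  83  96  90  86  84  88  89  91  92  86  86  86  83  79  83  84  84
   83  83  83  82  78  71  61  82  84  66  51  70 111 133 132 132]
 [ 70  59  56  67  81  86  84  92  93  84  86  87  86  86  83  86  84  84
   83  83  81  80  82  75  65  76  86  94 113 114 124 127 130 131]
 [ 83  92  90  79  79  89  89  89  88  87  87  87  86  88  85  84  85  84
   84  84  82  82  81  79  81  86  82  77  76  76  76  78  77  81]
 [135 164 156 156 144 111  90  89  88  87  86  86  87  86  86  86  85  84
   84  85  83  83  81  81  82  83  78  77  76  77  75  77  77  75]
 [124 144 155 156 158 142  96  91  89  88  89  88  86  88  86  86  85  86
   85  84  83  84  80  81  79  78  76  77  74  75  76  75  77  78]
 [149 155 155 159 140  80  82  80  91  99  95  92  90  88  86  86  85  86
   85  85  84  90 104 108  85  77  75  76  76  78  76  77  77  77]
 [ 99 119 144 135  67  72  92 123 136 113 109 108 1
[... 518 characters left out ...]
  77  77  76  70  69 113 133  96  76  77  77  76  77  76  76  76  76
   75  78  76  75  75  82 118 143 144 152 145 151 161 168 145  95]
 [ 77  78  76  78  72  66  59  79  96  98  97  84  76  76  75  76  75  76
   76  77  79  93 109 131 127  77  76  81  91  87  89  87  84  81]
 [ 76  76  70  53  54  55  55  55  59  80 108 131 136 125 115 106 106 111
  118 126 146 132  84  70  69  60  76  85  86  88  88  86  83  77]
 [ 71  74  64  52  54  55  54  55  56  68  71  58  55  63  68  71  72  70
   67  67  67  75  76  70  54  51  53  53  56  60  67  75  77  77]
 [ 53  53  54  56  55  53  54  56  57  61  75  77  76  75  76  76  78  75
   75  76  75  76  68  54  51  51  53  52  51  56  66  77  76  77]]
```

```bash
python3 -m jog '[[2,0,-20,0,1],[0,0,-18,0,1],[0,0,0,0,1]]'; python3 -m jog '[[0,0,-2,0,1],[0,0,-2,0,1],[0,0,-2,0,1],[0,0,0,0,1]]'
```

```text
t: 4.45
tool_pos: [0.5515, 0.0182, 0.076]
eef_rot: [[-0.346, 0.938, -0.004], [0.938, 0.346, 0.001], [0.002, -0.004, -1.0]]
wrist_force: [-0.9, -0.3, -6.9]
width: 0.0511
grip_force: 74.8
t: 4.95
tool_pos: [0.5532, 0.0164, 0.0714]
eef_rot: [[-0.344, 0.939, -0.0], [0.939, 0.344, 0.0], [0.0, -0.0, -1.0]]
wrist_force: [0.1, -0.6, -5.8]
width: 0.0508
grip_force: 74.8
```

```bash
python3 -m jog '[[0,0,-2,0,1],[0,0,0,0,1]]'; python3 -m jog '[[0,0,-2,0,1],[0,0,0,0,1]]'
```

```text
t: 5.2
tool_pos: [0.553, 0.0167, 0.0692]
eef_rot: [[-0.344, 0.939, -0.001], [0.939, 0.344, 0.0], [0.001, -0.0, -1.0]]
wrist_force: [-1.1, 0.6, -6.4]
width: 0.0511
grip_force: 74.9
t: 5.45
tool_pos: [0.5527, 0.017, 0.0675]
eef_rot: [[-0.344, 0.939, -0.001], [0.939, 0.344, 0.001], [0.001, -0.001, -1.0]]
wrist_force: [-2.8, 2.3, -1.0]
width: 0.0508
grip_force: 75.2
```

```bash
python3 -m jog '[[-0.7,0.6,-0.5,0,1],[0,0,0,0,1]]';python3 -m jog '[[0,0,0,-5,1],[0,0,0,-8,1],[0,0,0,-8,1],[0,0,0,-8,1],[0,0,0,0,1]]'
```

```text
t: 5.7
tool_pos: [0.5526, 0.0171, 0.0674]
eef_rot: [[-0.343, 0.939, 0.0], [0.939, 0.343, 0.0], [0.0, 0.0, -1.0]]
wrist_force: [-3.0, 2.2, 4.2]
width: 0.0509
grip_force: 75.6
t: 6.32
tool_pos: [0.5536, 0.0179, 0.0674]
eef_rot: [[0.153, 0.988, 0.002], [0.988, -0.153, 0.001], [0.001, 0.002, -1.0]]
wrist_force: [-1.6, 3.0, 3.9]
width: 0.0509
grip_force: 75.7
```

```bash
python3 - <<'E'
from h import *
I=viewer.read_camera('scene');np.save("/tmp/scene2.npy",I)
cv2.imwrite("pics/turn1.png",cv2.resize(I[200:300,260:380,::-1],(720,600),interpolation=cv2.INTER_CUBIC))
s=read_state();print(s['torque'],s['joints'])
E
```

```text
[ 0.67306408  0.32495453 -0.03329892] [-0.275342    0.70317392  0.32147342  1.87957053 -0.36372635  0.6140061
  0.1221681 ]
```

View pics/turn1.png

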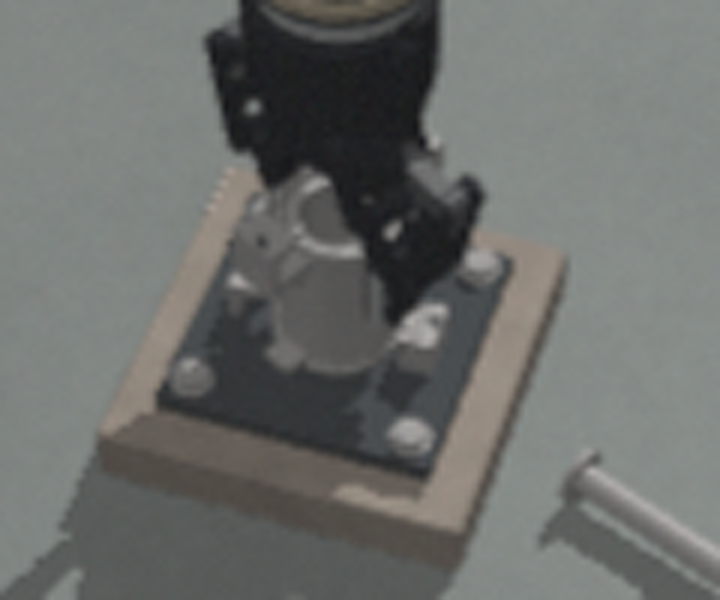

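The mould is seated in the socket. Its ear shows at about (285,357) in the crop and is still free, so I'll carry on turning clockwise.

```bash
python3 -m jog '[[0,0,0,-9,1],[0,0,0,-9,1],[0,0,0,-9,1],[0,0,0,-9,1],[0,0,0,-6,1],[0,0,0,0,1]]'; python3 -m jog '[[0,0,0,-5,1],[0,0,0,-5,1],[0,0,0,0,1]]';python3 -c "
from station import read_state as r
print(r()['torque'])"
```

```text
t: 7.12
tool_pos: [0.5543, 0.0165, 0.0674]
eef_rot: [[0.775, 0.632, 0.004], [0.632, -0.775, -0.001], [0.002, 0.003, -1.0]]
wrist_force: [0.3, 1.1, 3.9]
width: 0.0511
grip_force: 75.7
t: 7.5
tool_pos: [0.5542, 0.0162, 0.0674]
eef_rot: [[0.873, 0.488, 0.004], [0.488, -0.873, -0.001], [0.002, 0.003, -1.0]]
wrist_force: [1.7, 0.3, 3.4]
width: 0.0512
grip_force: 75.7
[ 0.11665931 -0.27680394 -0.04579949]
```

```bash
for i in 1; do python3 -m jog '[[0,0,0,-4,1],[0,0,0,-4,1],[0,0,0,0,1]]';python3 -c "
from station import read_state as r
print(r()['torque'])"; python3 -m jog '[[0,0,0,-4,1],[0,0,0,0,1]]';python3 -c "
from station import read_state as r
print(r()['torque'])"; done
```

```text
t: 7.88
tool_pos: [0.5539, 0.0158, 0.0674]
eef_rot: [[0.932, 0.362, 0.003], [0.362, -0.932, -0.002], [0.002, 0.003, -1.0]]
wrist_force: [2.5, -0.7, 4.3]
width: 0.051
grip_force: 75.7
[-0.10533682 -0.38924387 -0.07941679]
t: 8.12
tool_pos: [0.5536, 0.0157, 0.0674]
eef_rot: [[0.955, 0.295, 0.003], [0.295, -0.955, -0.002], [0.002, 0.002, -1.0]]
wrist_force: [2.1, -0.8, 5.2]
width: 0.0508
grip_force: 75.8
[-0.2617452  -0.33055236 -0.07918746]
```

Tool x is at 17°, with no stop felt yet. I'll continue.

```bash
python3 -m jog '[[0,0,0,-4,1],[0,0,0,0,1]]'; python3 -c "
from station import read_state as r
print(r()['torque'])"; python3 -m jog '[[0,0,0,-4,1],[0,0,0,0,1]]';python3 -c "
from station import read_state as r
print(r()['torque'])"
```

```text
t: 8.38
tool_pos: [0.5534, 0.0167, 0.0674]
eef_rot: [[0.971, 0.237, 0.001], [0.237, -0.971, -0.002], [0.001, 0.002, -1.0]]
wrist_force: [0.8, 0.1, 5.1]
width: 0.0512
grip_force: 75.2
[-0.19108564 -0.25455857  1.33598567]
t: 8.62
tool_pos: [0.5518, 0.0164, 0.0673]
eef_rot: [[0.986, 0.168, -0.002], [0.168, -0.986, -0.002], [-0.002, 0.001, -1.0]]
wrist_force: [-2.3, 0.0, 8.4]
width: 0.0509
grip_force: 71.2
[-0.21756316  0.33617201  1.36227866]
```

```bash
python3 -m jog '[[0,0,0,0,-1],[0,0,0,0,-1],[0,0,0,0,-1],[0,0,0,0,-1],[0,0,30,0,-1],[0,0,50,0,-1],[0,0,50,0,-1]]'; python3 -m jog '[[-10,-45,0,6.3,-1],[-10,-45,0,6.3,-1],[-10,-45,0,6.3,-1],[-10,-45,0,6.3,-1],[-10,-45,0,6.3,-1],[-10,-45,0,6.3,-1],[-11,-49,0,6.3,-1],[0,0,0,0,-1]]'
python3 - <<'E'
from h import *
I={n:viewer.read_camera(n) for n in CI}
for n in I: np.save(f"/tmp/{n}3.npy",I[n])
def c(im,x,y,w=40,h=60): return cv2.resize(im[y-h:y+h,x-w:x+w,::-1],(400,600),interpolation=cv2.INTER_CUBIC)
cv2.imwrite("pics/locked1.png",np.hstack([c(I['top'],302,240),c(I['scene'],318,245)]))
E
```

```text
t: 9.5
tool_pos: [0.5522, 0.017, 0.1979]
eef_rot: [[0.987, 0.158, -0.001], [0.158, -0.987, -0.0], [-0.001, 0.0, -1.0]]
wrist_force: [1.1, -0.2, 0.2]
width: 0.0856
grip_force: 0.0
t: 10.5
tool_pos: [0.4783, -0.3082, 0.1975]
eef_rot: [[0.607, 0.795, -0.001], [0.795, -0.607, -0.004], [-0.004, 0.002, -1.0]]
wrist_force: [0.0, -0.0, 0.4]
width: 0.0854
grip_force: 0.0
```

View pics/locked1.png

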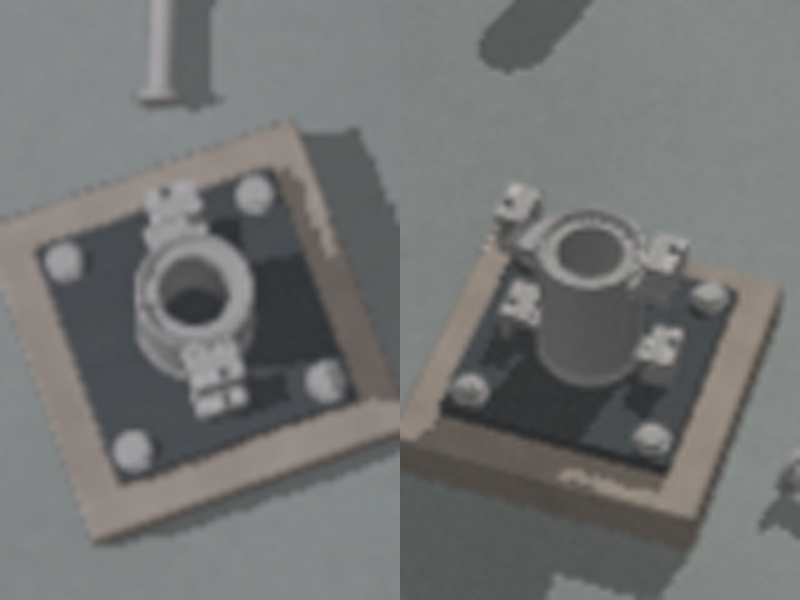

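```bash
python3 -m jog '[[0,0,-50,0,-1],[0,0,-50,0,-1],[0,0,-30,0,-1],[0,0,0,0,-1]]'; python3 - <<'E'
from h import *
I={n:np.load(f"/tmp/{n}3.npy") for n in CI}
for lo in(135,142): print(lo,[b[:3] for b in blobs(I['top'],302,240,25,35,lo,amin=20)])
for lo in(135,142): print(lo,[b[:3] for b in blobs(I['scene'],318,235,32,40,lo,amin=10)])
E
```

```text
t: 11.1
tool_pos: [0.481, -0.2988, 0.0645]
eef_rot: [[0.597, 0.802, -0.005], [0.802, -0.597, 0.004], [0.001, -0.006, -1.0]]
wrist_force: [1.0, 0.1, -0.4]
width: 0.0854
grip_force: 0.0
135 [([298.2, 221.4], 812, [50, 53]), ([312.4, 218.4], 30, [6, 6]), ([315.7, 270.3], 136, [29, 11]), ([287.7, 269.5], 35, [7, 6])]
142 [([295.0, 220.9], 134, [16, 15]), ([312.3, 218.3], 27, [6, 6]), ([304.9, 236.3], 103, [18, 20]), ([303.3, 252.1], 69, [11, 10]), ([287.6, 269.6], 30, [6, 6]), ([319.0, 270.1], 26, [8, 7])]
135 [([301.3, 224.6], 41, [9, 8]), ([319.6, 235.2], 132, [34, 14]), ([294.7, 238.9], 38, [8, 10]), ([340.4, 241.5], 25, [8, 7]), ([302.4, 244.9], 35, [7, 8]), ([342.5, 260.8], 166, [15, 31]), ([287.8, 253.5], 33, [6, 10]), ([329.6, 253.9], 34, [8, 7]), ([327.9, 271.4], 15, [5, 4])]
142 [([301.0, 224.6], 34, [9, 8]), ([304.5, 231.2], 12, [6, 5]), ([330.0, 234.9], 42, [12, 7]), ([310.6, 238.4], 26, [14, 9]), ([339.3, 242.7], 12, [5, 4]), ([301.9, 244.7], 27, [6, 7]), ([329.6, 253.9], 32, [8, 7]), ([328.2, 271.2], 13, [5, 4])]
```

```bash
python3 -m jog '[[0,-1,-25,0,-1],[0,-1,-14,0,-1],[0,0,0,0,-1],[0,0,0,0,-1]]'; python3 -m jog '[[0,0,0,0,1],[0,0,0,0,1],[0,0,0,0,1],[0,0,0,0,1],[0,0,0,0,1],[0,0,0,0,1]]' 70
python3 - <<'E'
from h import *
for n,a,b,z in(('scene',(301.3,224.9),(330.2,235.4),.1305),('scene',(302.3,244.8),(329.6,253.9),.0585)):
    A,B=cast(n,[a,b],z)*1000;d=A-B;print(((A+B)/2).round(1),np.hypot(*d).round(1),np.degrees(np.arctan2(d[1],d[0])).round(1)%180)
E
```

```text
t: 11.6
tool_pos: [0.4822, -0.3043, 0.0288]
eef_rot: [[0.599, 0.801, 0.001], [0.801, -0.599, -0.001], [0.0, 0.002, -1.0]]
wrist_force: [-0.9, -0.2, -1.2]
width: 0.0859
grip_force: 0.0
t: 12.35
tool_pos: [0.482, -0.3043, 0.0289]
eef_rot: [[0.599, 0.801, 0.001], [0.801, -0.599, -0.0], [0.001, 0.001, -1.0]]
wrist_force: [-1.2, -0.4, 5.8]
width: 0.0508
grip_force: 72.2
[551.5  18.6] 77.2 12.599999999999994
[552.1  18.1] 75.0 15.199999999999989
```

```bash
python3 -m jog '[[0,0,30,0,1],[0,0,60,0,1],[0,0,60,0,1],[0,0,11,0,1],[10,45,0,6.7,1],[10,46,0,6.7,1],[10,46,0,6.7,1],[10,46,0,6.7,1]]'; python3 -m jog '[[10,46,0,6.7,1],[10,46,0,6.7,1],[10,46,0,6.7,1],[0,0,0,0,1],[0,0,0,0,1],[0,0,0,0,1]]'
```

```text
t: 13.35
tool_pos: [0.5198, -0.1186, 0.1864]
eef_rot: [[0.17, 0.985, -0.005], [0.985, -0.17, 0.002], [0.001, -0.005, -1.0]]
wrist_force: [0.3, -0.3, -5.5]
width: 0.0506
grip_force: 75.0
t: 14.1
tool_pos: [0.5505, 0.0151, 0.1879]
eef_rot: [[-0.172, 0.985, -0.002], [0.985, 0.172, -0.001], [-0.001, -0.003, -1.0]]
wrist_force: [-0.7, 0.0, -3.4]
width: 0.0509
grip_force: 75.0
```

```bash
python3 -m jog '[[2,2,-14,0,1],[0,0,-10,0,1],[0,0,0,0,1],[0,0,0,0,1]]'
python3 - <<'E'
from h import *
I=viewer.read_camera('scene');np.save("/tmp/scene4.npy",I)
cv2.imwrite("pics/hold2.png",cv2.resize(I[180:280,260:380,::-1],(720,600),interpolation=cv2.INTER_CUBIC))
print(proj('scene',[[.5525,.017,.116],[.5525,.017,.1355]]))
E
```

```text
t: 14.6
tool_pos: [0.5537, 0.0188, 0.1648]
eef_rot: [[-0.175, 0.985, 0.0], [0.985, 0.175, -0.0], [-0.0, 0.0, -1.0]]
wrist_force: [0.4, 0.0, -5.9]
width: 0.0507
grip_force: 75.0
[[315.5454103  234.66299353]
 [315.49236946 229.29827917]]
```

View pics/hold2.png

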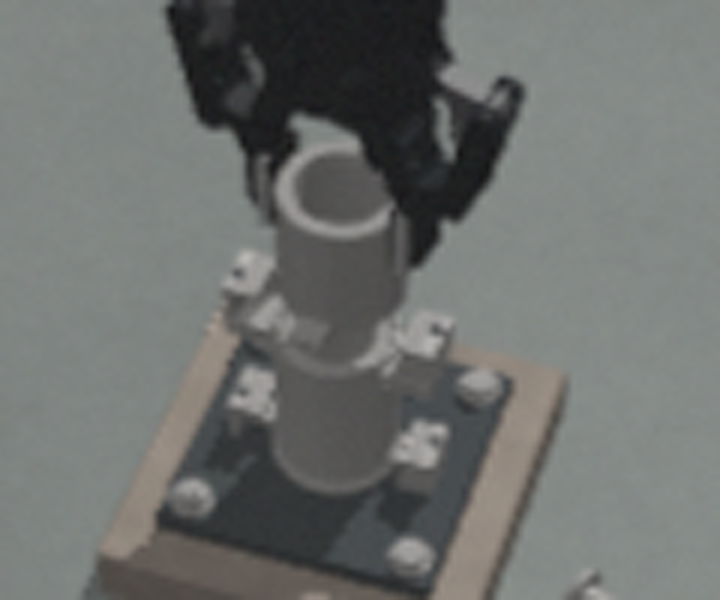

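The collar stands over the socket about 1.5 mm to the right of the mould's axis (column 341 against 337 in the crop). Its ear is clear of the claws, at about (310,332). I'll shift it a little and lower it.

```bash
python3 -m jog '[[-1,-1,-9,0,1],[0,0,-8,0,1],[0,0,0,0,1]]'; python3 -m jog '[[0,0,-2,0,1],[0,0,-1,0,1],[0,0,-1,0,1],[0,0,0,0,1]]'
```

```text
t: 15.02
tool_pos: [0.5517, 0.0181, 0.1468]
eef_rot: [[-0.175, 0.985, -0.002], [0.985, 0.175, 0.0], [0.0, -0.002, -1.0]]
wrist_force: [0.4, -0.4, -5.0]
width: 0.0506
grip_force: 75.0
t: 15.52
tool_pos: [0.5525, 0.018, 0.1438]
eef_rot: [[-0.175, 0.985, -0.0], [0.985, 0.175, 0.0], [0.0, -0.0, -1.0]]
wrist_force: [-0.7, 0.4, -4.1]
width: 0.0504
grip_force: 75.0
```

```bash
python3 -m jog '[[0,0,-1,0,1],[0,0,-1,0,1],[0,0,0,0,1]]'; python3 -m jog '[[0,0,-1,0,1],[0,0,0,0,1]]'
```

```text
t: 15.9
tool_pos: [0.5525, 0.018, 0.1417]
eef_rot: [[-0.175, 0.985, -0.0], [0.985, 0.175, -0.0], [0.0, -0.0, -1.0]]
wrist_force: [-0.3, 0.4, -4.6]
width: 0.0506
grip_force: 75.0
t: 16.15
tool_pos: [0.5526, 0.0179, 0.141]
eef_rot: [[-0.175, 0.985, 0.0], [0.985, 0.175, -0.0], [-0.0, 0.0, -1.0]]
wrist_force: [-1.5, -0.6, -3.0]
width: 0.0503
grip_force: 75.3
```

```bash
python3 -m jog '[[0,0,-0.7,0,1],[0,0,0,-5,1],[0,0,0,-9,1],[0,0,0,-9,1],[0,0,0,-9,1],[0,0,0,-9,1],[0,0,0,0,1]]'; python3 -m jog '[[0,0,0,-9,1],[0,0,0,-9,1],[0,0,0,-9,1],[0,0,0,-5,1],[0,0,0,0,1]]'; python3 -c "
from station import read_state as r
print(r()['torque'])"
```

```text
t: 17.02
tool_pos: [0.5531, 0.0179, 0.1409]
eef_rot: [[0.512, 0.859, 0.002], [0.859, -0.512, -0.0], [0.0, 0.001, -1.0]]
wrist_force: [-0.8, -0.3, 3.3]
width: 0.0505
grip_force: 75.8
t: 17.65
tool_pos: [0.5532, 0.0177, 0.1409]
eef_rot: [[0.889, 0.458, 0.002], [0.458, -0.889, -0.0], [0.001, 0.001, -1.0]]
wrist_force: [-2.2, -1.2, 5.1]
width: 0.0507
grip_force: 76.0
[-0.12815003  0.4217686  -0.09880292]
```

```bash
python3 -m jog '[[0,0,0,-4,1],[0,0,0,-4,1],[0,0,0,0,1]]'; python3 -c "
from station import read_state as r
print(r()['torque'])"; python3 -m jog '[[0,0,0,-4,1],[0,0,0,0,1]]';python3 -c "
from station import read_state as r
print(r()['torque'])"
```

```text
t: 18.02
tool_pos: [0.5533, 0.0176, 0.1409]
eef_rot: [[0.944, 0.329, 0.002], [0.329, -0.944, -0.0], [0.002, 0.001, -1.0]]
wrist_force: [-1.9, -0.6, 5.6]
width: 0.0502
grip_force: 76.1
[-0.17419908  0.36850714 -0.01207015]
t: 18.27
tool_pos: [0.5533, 0.0176, 0.1409]
eef_rot: [[0.965, 0.263, 0.002], [0.263, -0.965, -0.0], [0.002, 0.001, -1.0]]
wrist_force: [-0.3, 0.2, 4.6]
width: 0.0502
grip_force: 76.1
[-0.16420683  0.3568026  -0.11574363]
```

```bash
python3 -m jog '[[0,0,0,-3,1],[0,0,0,0,1]]'; python3 -c "
from station import read_state as r
print(r()['torque'])"; python3 -m jog '[[0,0,0,-3,1],[0,0,0,0,1]]';python3 -c "
from station import read_state as r
print(r()['torque'])"
```

```text
t: 18.52
tool_pos: [0.5533, 0.0177, 0.1409]
eef_rot: [[0.977, 0.212, 0.002], [0.212, -0.977, -0.0], [0.002, 0.001, -1.0]]
wrist_force: [-1.1, 0.3, 4.6]
width: 0.0503
grip_force: 76.0
[-0.21055474  0.26665339 -0.03133766]
t: 18.77
tool_pos: [0.5534, 0.017, 0.1409]
eef_rot: [[0.986, 0.166, 0.002], [0.166, -0.986, -0.003], [0.001, 0.003, -1.0]]
wrist_force: [-0.9, -2.4, 5.4]
width: 0.0507
grip_force: 75.4
[-0.53309525  0.27269653  0.9424445 ]
```

The torque is at the stop. I'll push a little further to be sure, then release and back off.

```bash
python3 -m jog '[[0,0,0,-3,1],[0,0,0,0,1]]'; python3 -c "
from station import read_state as r
print(r()['torque'])"; python3 -m jog '[[0,0,0,0,-1],[0,0,0,0,-1],[0,0,0,0,-1],[0,0,0,0,-1],[0,0,30,0,-1],[0,0,50,0,-1],[-5,50,20,0,-1],[-5,60,0,0,-1]]';python3 -m jog '[[0,60,0,0,-1],[0,60,0,0,-1],[0,50,0,0,-1],[0,0,0,0,-1]]'
python3 - <<'E'
from h import *
I={n:viewer.read_camera(n) for n in CI}
for n in I: np.save(f"/tmp/{n}5.npy",I[n])
def c(im,x,y,w=40,h=60): return cv2.resize(im[y-h:y+h,x-w:x+w,::-1],(400,600),interpolation=cv2.INTER_CUBIC)
cv2.imwrite("pics/done.png",np.hstack([c(I['top'],302,235),c(I['scene'],316,230)]))
E
```

```text
t: 19.02
tool_pos: [0.5541, 0.0172, 0.1409]
eef_rot: [[0.993, 0.116, 0.003], [0.116, -0.993, -0.003], [0.003, 0.004, -1.0]]
wrist_force: [0.8, -3.3, 4.9]
width: 0.0508
grip_force: 72.0
[-0.78395099 -0.16536553  1.80607586]
t: 20.02
tool_pos: [0.544, 0.1276, 0.2427]
eef_rot: [[0.995, 0.102, 0.005], [0.102, -0.995, 0.001], [0.006, -0.001, -1.0]]
wrist_force: [1.4, 0.9, -1.0]
width: 0.0852
grip_force: 0.0
t: 20.52
tool_pos: [0.5408, 0.3047, 0.2384]
eef_rot: [[0.993, 0.116, -0.002], [0.116, -0.993, 0.002], [-0.002, -0.002, -1.0]]
wrist_force: [-0.4, -0.2, -0.7]
width: 0.0857
grip_force: 0.0
```

View pics/done.png

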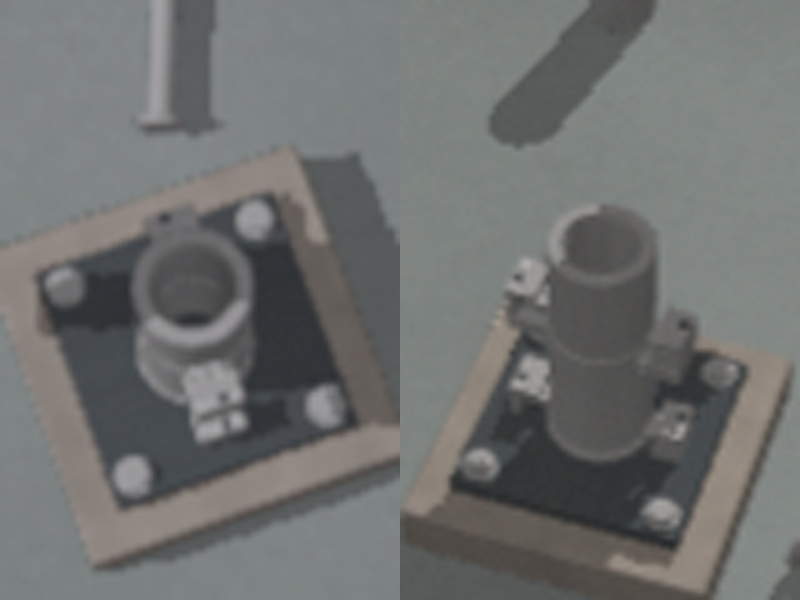

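The picture shows both parts upright and joined. The collar sits down on the mould rim, no ears stick out, and the upper claws are still above the base claws. Both turns ended on a hard torque stop (1.36 and 1.8 N m).

```bash
python3 -m jog '[[0,0,0,0,-1],[0,0,0,0,-1]]' | head -1; python3 -c "
from station import ticket
print(ticket.job_done())"
```

```text
t: 20.88
the job is handed in; nothing more can be done
None
```

The job is handed in at about 21 s: the mould body is locked on the base and the grey collar is locked on the body, both turned to hard stops and released; the hand-in returned no verdict.

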